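Swap the flow sensor and the spool piece in the two-run flow rig

TASK

The flow sensor has to be moved to the other run of the flow rig, so swap the sensor and the plain steel spool piece over: each must end lying in the saddles where the other lay, either way round. Release the clamp cover by pushing the screwdriver's blade into the small hole in the latch housing, and when both parts are in place swing the cover down until it latches again and leave the screwdriver lying on the worktop clear of the rig. Use the free worktop to put things down, lay the parts down rather than dropping them, and leave the tin, hex key, brass fitting, spanner, beaker and pen where they are.

Things in the scene. Friction and masses are not known exactly. Their poses are not given: they have to be found in the camera images.
- rig: Bolted-down flow rig with two pipe runs on a grey base plate (12 mm thick, x = -108 to 108, y = -138 to 98 mm). Origin: on the worktop midway between the runs; x along the runs, y across them, z up. Runs at y = +42 and -42 mm, pipe axes 48 mm above the worktop. Hinge posts at y = +85 mm (x = +-57, 76 mm high); steel latch housing at x = -26 to 26, y = -100 to -134 mm, 58 mm high.
- saddle_rear (a point): Middle of the run beside the hinge (rig y = +42 mm), on the pipe axis. Each run has two black 90 degree V saddles, 14 mm wide, centred 57 mm either side of this point; the V's mouth is 40 mm wide, 1 mm above the pipe axis. Parts are laid in and lifted out straight up. Axes as the rig.
- saddle_front (a point): Middle of the run beside the latch housing (rig y = -42 mm), on the pipe axis; saddles as in the other run. Both runs lie between grey end blocks with inner faces 88 mm from the middle (so a 160 mm part has 8 mm play at each end), 20 mm thick, 146 mm wide, 68 mm high, with brass hose barbs on top up to 94 mm. Axes as the rig.
- access_hole (a point): Centre of the mouth of the round access hole, 16 mm wide, in the outer (-y) face of the latch housing, 39 mm above the worktop; it runs level along the rig's +y. 20 mm in from the mouth is the flat push plate (26 mm wide, 24 mm high, centred on the hole) of the hidden sprung bolt. Axes as the rig.
- latch (a joint): Travel of the hidden bolt, m: 0 at rest, 0.009 at its stop, pushed along the rig's +y by whatever enters the access hole. From 0.004 to 0.005 it lets the cover go. Its spring gives 2 N at rest and 5 N at the stop and brings it back; it gives way by itself when the cover is pressed shut.
- cover (a joint): Clamp cover's angle, rad: 0 shut and latched, level over both runs; 1.95 open (stop), leaning back past upright. Steel frame: two flat arms 16 mm wide at rig x = +-57 mm, joined by a front bar; open between. Shut, it bars both parts. Freed, a spring swings it fully open in 1 to 2 s and holds it. To shut: push the bar over and down (2 N; about 10 N to snap in at the end).
- cover_hinge (a point): Middle of the cover's hinge line (parallel to the rig's x), at rig y = +85 mm, 68 mm above the worktop. Axes as the rig. When the cover is open only its bar is over this side, about 0.26 m up and 75 mm beyond the hinge. To the left stands a grey drawer cabinet, 165 mm high, from world y = 0.23 m, x = 0.35 to 0.48 m.
- cover_bar (a point): Middle of the upper face (as seen when shut) of the cover's front bar, 207 mm from the hinge line; moves with the cover; 72 mm above the worktop when shut. The bar is 138 mm long along the rig's x, 16 mm wide, 8 mm thick. Axes as the rig when shut, turning with the cover.
- flow_sensor: In-line flow sensor, 160 mm long, 0.16 kg: black box body 42 mm wide, 36 high, 50 long (y = -20 to +30 mm), pipe out of each end 18 mm above the underside: radius 13 mm to y = +80; 12 mm to y = -64, then 9 mm to y = -80. Origin: centre of the underside; y along the pipe, z up. Grip across the body. It starts in one of the two runs; either way round is right in the other.
- sensor_axis (a point): Point on the flow sensor's pipe axis at mid-length, 18 mm above its underside.
- spool: Spool piece (blank that fills a run without a sensor), 0.22 kg: plain steel pipe 160 mm long, 26 mm in diameter, with a square block 28 x 28 mm, 46 mm long, at its middle. Origin: centre of the block's underside; y along the pipe, z up; axis 14 mm above the underside. Grip across the block. It starts in the other run.
- spool_axis (a point): Point on the spool piece's axis at mid-length, 14 mm above its underside.
- screwdriver: Screwdriver lying on the worktop, 192 mm long, 0.09 kg: black and red handle 24 to 26 mm thick from y = +1 to +96 mm, straight round blade 5.6 mm thick to the tip at y = -96 mm, all on one axis 13 mm above its underside. As it lies the axis slopes a little: 9 mm above the worktop at the tip, 12.5 mm at mid-handle. Origin: underside at mid-length; y from tip to handle, z up.
- small_tin: Closed screw tin, 64 mm in diameter, 22 mm high, on the free part of the worktop to the right of the rig (which ends at world x = 0.34 m towards the robot and y = -0.41 m at the right). Origin: centre of the underside. Stays where it is.
- hex_key: L-shaped hex key, 33 x 81 x 5 mm, long side along y. Origin: underside at the middle of that rectangle. Stays where it is.
- spanner: Open-end spanner, 22 x 160 x 4 mm, along y, in front of the big white enclosure (front face at world x = 0.58 m, from y = -0.07 to -0.39 m, 185 mm high). Origin: underside, middle. Stays where it is.
- fitting: Brass hose fitting, 16 x 42 x 14 mm, along y, lying between the rig and the screwdriver. Origin: underside, middle. Stays where it is.
- beaker: Glass beaker, 60 mm in diameter, 73 mm high, near the multimeter. Origin: centre of the underside. Stays where it is.
- marker: Marker pen, 145 mm long, 12 mm thick, along y, in front of the multimeter. Origin: underside, middle. Stays where it is.

How it is judged:
On the way, in this order (a step that is already met when the one before it is completed fails the run):
1. the hidden bolt is pushed back by the screwdriver's blade through the hole (value of joint latch above 0.003 m and contact force between screwdriver and rig above 0.5 N), for 0.04 s.
2. the clamp cover has sprung open (value of joint cover above 1.5 rad), for 0.1 s.
3. with the cover open, the sensor and the spool piece each lie in the saddles where the other lay (distance of each of sensor_axis, spool_axis from where it was at the start of the episode above 0.06 m and ((distance between sensor_axis and saddle_rear below 0.012 m and angle between the y axis of each of flow_sensor, spool and the x axis of rig, either way round below 0.07 rad and distance between spool_axis and saddle_front below 0.012 m) or (distance between sensor_axis and saddle_front below 0.012 m and angle between the y axis of each of flow_sensor, spool and the x axis of rig, either way round below 0.07 rad and distance between spool_axis and saddle_rear below 0.012 m)) and value of joint cover above 1 rad), for 0.1 s.
At the end, for the whole second after the job is handed in: Sensor and spool piece have changed places: each pipe axis's middle within 12 mm of the middle of the run the other left, parallel to it within 0.07 rad, at rest; cover shut and latched (below 0.04 rad); screwdriver lying flat on the worktop, at rest, not touching the rig (distance of each of sensor_axis, spool_axis from where it was at the start of the episode above 0.06 m and ((distance between sensor_axis and saddle_rear below 0.012 m and angle between the y axis of each of flow_sensor, spool and the x axis of rig, either way round below 0.07 rad and distance between spool_axis and saddle_front below 0.012 m) or (distance between sensor_axis and saddle_front below 0.012 m and angle between the y axis of each of flow_sensor, spool and the x axis of rig, either way round below 0.07 rad and distance between spool_axis and saddle_rear below 0.012 m)) and value of joint cover below 0.04 rad and linear speed of each of flow_sensor, spool, screwdriver below 0.02 m/s and height (world z) of screwdriver below 0.035 m and angle between screwdriver's own y axis and vertical between 1.45 and 1.69 rad and contact force between screwdriver and rig below 0.05 N).
It fails at once if the sensor or the spool piece is dropped (touches nothing and moves faster than 0.7 m/s: a fall of over 25 mm) ((contact force between flow_sensor and anything else below 0.01 N and contact force between flow_sensor and the fingers below 0.01 N and linear speed of flow_sensor above 0.7 m/s) or (contact force between spool and anything else below 0.01 N and contact force between spool and the fingers below 0.01 N and linear speed of spool above 0.7 m/s)).
It fails at once if the tin, hex key, brass fitting, spanner, beaker or pen is moved by more than 25 mm (distance of any of small_tin, hex_key, spanner, beaker, marker, fitting from where it was at the start of the episode above 0.025 m).
It fails at once if the sensor, spool piece or screwdriver falls off the worktop (height (world z) of any of flow_sensor, spool, screwdriver below -0.03 m).
It also fails if it takes over 72 s, if anything falls off the work surface, if the arm or the gripper's body presses on something with over 40 N, if the wrist force passes 120 N, or if a joint passes its speed limit or range.

ROBOT

A 6-joint arm with a two-finger parallel gripper is mounted at the origin on a cart in front of the work surface, level with it; the furniture and walls round the work are solid. World frame = base frame: x ahead of the robot, y to its left, z up, the work surface at z = 0. Lengths are in m, angles in rad, forces in N, time in s.
With the tool pointing down it reaches from about 0.3 to 0.875 m from the base axis. Payload 6.4 kg.
Tool frame: the origin (TCP) lies at the very end of the fingers, on their centre line; the grasp point (between the pads) lies 19 mm behind it (arm.hold_point_z is the distance from the TCP to the grasp point, in m); z points along the fingers, y is the line along which they close (so a half turn about z gives the same grasp; the last joint's range is limited). The gripper opens to 85 mm and grips with 20 to 120 N. Pads are 22 mm wide; open, the fingers measure 114 mm over their backs; the gripper's body (76 mm by 85 mm) begins 54 mm behind the grasp point. The pads swing forward as they close: fully open they stand 13 mm farther back than shut.
Start: joints at [-1.406, 0.181, 1.607, -0, 1.354, -0.206], TCP at [0.208, -0.536, 0.231] pointing down, gripper open.
Joint ranges: [-2.99, 2.99], [-0.89, 2.07], [0.3, 2.58], [-1.14, 4.28], [0, 2.63], [-3.12, 3.12]. Speed limits (rad/s): [2.57, 2.57, 3.01, 3.14, 3.14, 3.14].

INTERFACE

Orientations are given as a rotation vector (axis times angle).
In Python, from workcell import arm gives the robot as it stands. The module is installed in compiled form; this text tells all that it offers.
- The arm moves only by the shell command python3 -m pendant 'ROWS' [OPENING]. ROWS is JSON, a list that holds one entry, the list of rows, each a list of 6 numbers: the shift along the tool's x, y, z in cm, then the turn, a rotation vector about the tool's x, y, z in degrees. In form: [[[dx, dy, dz, rx, ry, rz], ...]]. A call has exactly 10 rows; each row is the pose to reach, as a shift and turn from the pose commanded when the call began, along the tool's axes at that moment; what a row does not reach only later rows make up. A row lasts 1/8 s, in which the tool goes at most 62.5 mm and 10.7 degrees, less where a joint would pass 70% of its speed; a pose out of reach is approached as far as the arm can. A call with a gripper value outside its range is refused whole. OPENING is the closure, from 0 (fully open) to 1 (shut), set as the call begins (- or left out, the last holds). The fingers move at their own pace and stop on an object; the grip force is fixed at half the most. Time passes only in rows, so rows that repeat a pose let the fingers close, or fill a call up. It gives the time, the measured TCP pose, the force, the opening and the grip force at its end, in the units of the state.
- arm.observe(): the state, without advancing time (a new reading comes with each control period).
- arm.camera(name): name is "scene" or "top" or "wrist"; returns a dict with "pixels" (420x560x3 uint8, blue, green, red), "fx", "fy", "cx", "cy" (pixels), "eye" and "attitude" of the camera in the world. Camera axes: x right, y up, looking along -z (the intrinsics and any distortion apply to the point x, -y, -z); pixel columns grow to the right and rows downward; lengths in m; the calibration is good to about 2 mm. A picture is of the moment at which its call begins. There is no depth.
- arm.job_done(): hands the job in; it is judged then, once.
The state is a dict: "time": time; "joint_pos": joint angles; "dq": joint speeds; "effort": joint torques, N m; "ee_pos": TCP position; "tcp_rot": TCP orientation; "contact_force": force on the tool from outside, world axes, zero at the start; "torque": the same for the moment, N m; "width": opening from 0.0 (shut) to 1.0 (fully open); "grasp_force": force on a finger pad.
Only numpy, scipy, OpenCV 4.12 (cv2) and the standard library are available. Lean on these libraries where they do the work, as an engineer would, in place of code of your own. Each camera call takes 0.05 s, during which the arm holds its last target. There are 200 camera calls.

## Working session

There is one attempt and no reset: what is moved stays moved. The work goes in short steps, Python scripts to look and compute and a shell command to move; the robot and the scene stay as the last step left them, time stands still between calls to the robot, and variables do not carry over. Pictures are saved under pics/ and viewed, at most 10 in all, crops included, and the job is handed in when it is done.

```bash
mkdir -p pics; ls; cat > h.py <<'E'
import numpy as np, cv2
from workcell import arm
from scipy.spatial.transform import Rotation as R
def cam(n):
    c=arm.camera(n); return c
def att(c):
    a=np.array(c["attitude"],float)
    return a if a.shape==(3,3) else (R.from_rotvec(a).as_matrix() if a.size==3 else R.from_quat(a).as_matrix())
def proj(c,P):
    p=att(c).T@(np.array(P,float)-np.array(c["eye"]))
    return c["fx"]*p[0]/-p[2]+c["cx"], c["fy"]*-p[1]/-p[2]+c["cy"]
def back(c,u,v,z):
    d=att(c)@np.array([(u-c["cx"])/c["fx"],-(v-c["cy"])/c["fy"],-1.])
    e=np.array(c["eye"]); return e+d*(z-e[2])/d[2]
E
python3 - <<'E'
from h import *
for n in("scene","top"):
    c=cam(n); print({k:v for k,v in c.items() if k!="pixels"})
    cv2.imwrite(f"pics/{n}0.png",cv2.resize(c["pixels"],(800,600),interpolation=cv2.INTER_CUBIC))
print(arm.observe(), arm.hold_point_z)
E
```

```text
pics
{'fx': 482.44703360830016, 'fy': 482.44703360830016, 'cx': 280.47765412838874, 'cy': 205.49751263255587, 'eye': array([-0.30282203,  0.51800501,  0.99165427]), 'attitude': array([ 0.46572257, -0.84193536, -2.00159357])}
{'fx': 379.31448867556816, 'fy': 379.31448867556816, 'cx': 282.5310582399827, 'cy': 203.57828026469193, 'eye': array([0.39091348, 0.01420264, 1.04750228]), 'attitude': array([ 0.08588203, -0.04039428, -1.58202285])}
{'time': 0.1, 'joint_pos': array([-1.40629110e+00,  1.81440871e-01,  1.60789342e+00,  1.90463552e-05,
        1.35382213e+00, -2.06294703e-01]), 'dq': array([-0.00116661, -0.00181788, -0.00099797, -0.00085356, -0.00223693,
        0.00144045]), 'effort': array([ 1.47703846e-03, -4.45874155e+01, -3.52236700e+01, -1.34819666e-04,
        4.03650105e-03,  2.02036387e-05]), 'ee_pos': array([ 0.20830004, -0.5354157 ,  0.23049586]), 'tcp_rot': array([-3.08621887e+00, -5.78825637e-01, -8.04861449e-05]), 'contact_force': array([ 0.06139647,  0.09158814, -0.47806601]), 'torque': array([ 0.01532383, -0.01106662,  0.01460585]), 'grasp_force': 0.0, 'width': 1.0006335177748094} 0.0187
```

View pics/top0.png

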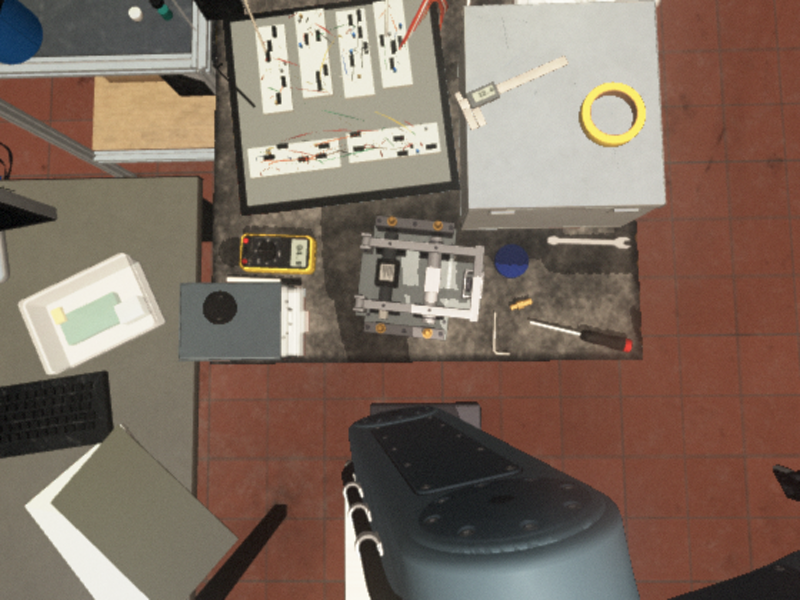

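View pics/scene0.png

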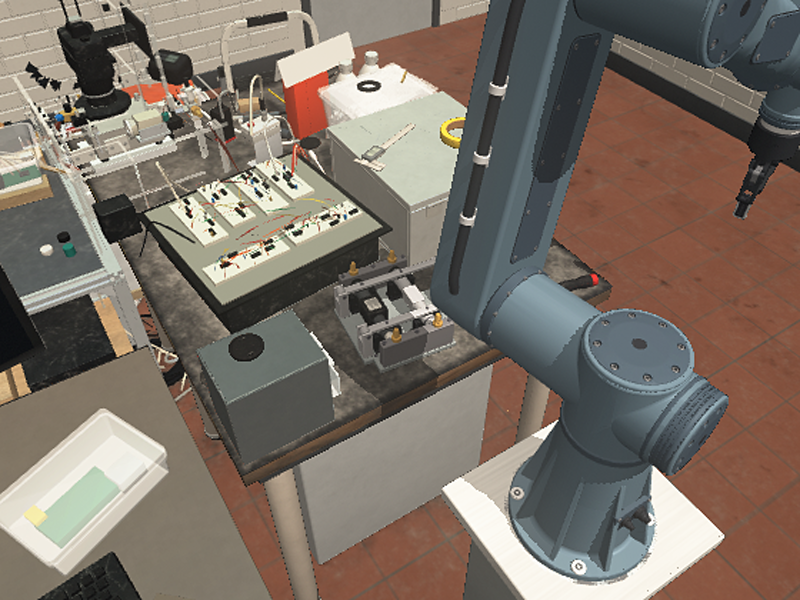

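The top picture shows the sensor body at (387,270) in the rear run and the spool at (432,275) in the front run. The bar is at x≈478, the screwdriver runs from (530,321) to (632,345), and the tin, fitting, hex key and spanner lie to the right. I'll enlarge this area.

```bash
python3 - <<'E'
from h import *
c=cam("top"); im=c["pixels"]
cv2.imwrite("pics/topA.png",cv2.resize(im[145:255,245:355],(600,600),interpolation=cv2.INTER_CUBIC))
cv2.imwrite("pics/topB.png",cv2.resize(im[155:255,325:455],(780,600),interpolation=cv2.INTER_CUBIC))
E
```

```text
(no output)
```

View pics/topA.png

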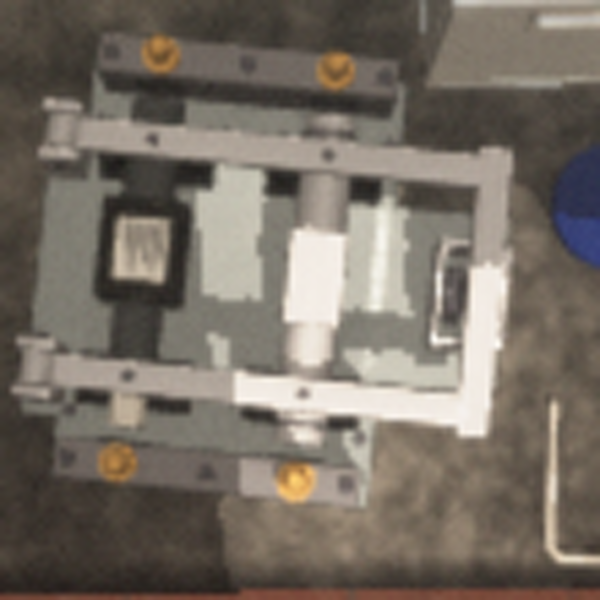

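View pics/topB.png

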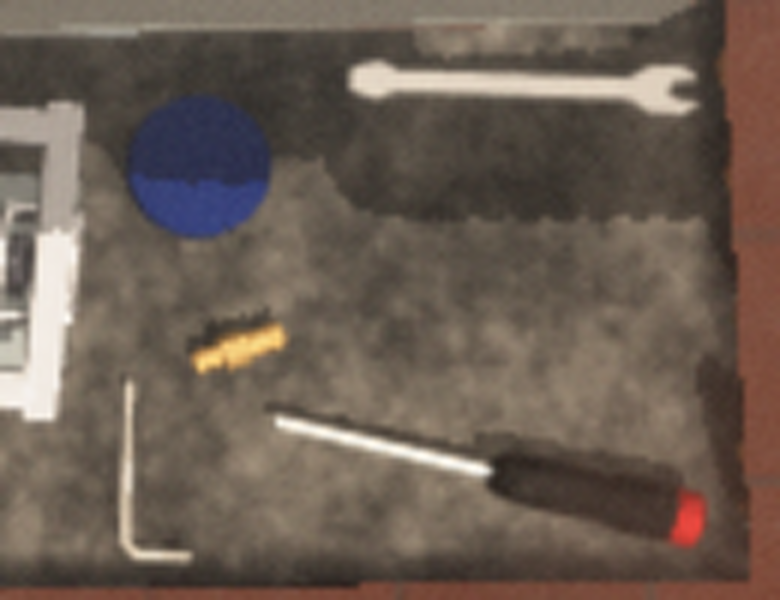

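Crop A shows barbs at (160,52), (336,70), (117,461) and (295,483), with bar outer corners at (512,150) and (488,435). The whole rig is turned a few degrees. In crop B the screwdriver tip is at (275,420), the handle starts at (492,470) and the red end is at (705,522). The tin is at (200,167) and the fitting at (240,348).

```bash
cat >> h.py <<'E'
def rigp(x,y,z=0):
    import json; X,Y,t=json.load(open("rig.json")); c,s=np.cos(t),np.sin(t)
    return np.array([X+c*x-s*y,Y+s*x+c*y,z])
E
python3 - <<'E'
from h import *; import json
from scipy.optimize import least_squares
c=cam("top")
A=lambda u,v:((u+.5)*110/600-.5+245,(v+.5)*110/600-.5+145)
B=lambda u,v:((u+.5)/6-.5+325,(v+.5)/6-.5+155)
obs=[(A(160,52),.098,.042,.09),(A(336,70),.098,-.042,.09),(A(117,461),-.098,.042,.09),(A(295,483),-.098,-.042,.09),
(A(512,150),.069,-.130,.072),(A(488,435),-.069,-.130,.072)]
def f(p):
    r=[];cs,s=np.cos(p[2]),np.sin(p[2])
    for (uv,x,y,z) in obs:
        r+=list(np.array(proj(c,[p[0]+cs*x-s*y,p[1]+s*x+cs*y,z]))-uv)
    return r
q=least_squares(f,[.47,-.02,0]); print(q.x,np.degrees(q.x[2]),np.round(q.fun,2))
json.dump(list(q.x),open("rig.json","w"))
print("hole",rigp(0,-.134,.039))
for n,u,v,z in [("tip",275,420,.009),("hs",492,470,.012),("end",705,522,.013),("tin",200,167,.022),("fitL",195,362,.01),("fitR",285,332,.01),("hexT",129,382,.003),("hexC",125,550,.003),("hexR",190,556,.003),("spL",350,78,.004),("spR",697,95,.004),("edge",745,580,0)]:
    print(n,back(c,*B(u,v),z).round(4))
for n,u,v,z in [("sensor body top",142,253,.066),("spool block",315,275,.062),("sens end",127,412,.05)]:
    p=back(c,*A(u,v),z); d=p-rigp(0,0); t=q.x[2]
    print(n,p.round(4),"rig",(np.cos(t)*d[0]+np.sin(t)*d[1]).round(4),(-np.sin(t)*d[0]+np.cos(t)*d[1]).round(4))
E
```

```text
[ 0.49507757  0.03213769 -0.10923592] -6.258757467941501 [-0.43 -0.59 -0.01 -0.92 -0.29  0.73  0.25 -0.04  0.37 -0.07  0.1   0.85]
hole [ 0.48046905 -0.10106363  0.039     ]
tip [ 0.4142 -0.1945  0.009 ]
hs [ 0.3905 -0.2901  0.012 ]
end [ 0.3663 -0.3833  0.013 ]
tin [ 0.5284 -0.1616  0.022 ]
fitL [ 0.4409 -0.159   0.01  ]
fitR [ 0.454  -0.1999  0.01  ]
hexT [ 0.4324 -0.1299  0.003 ]
hexC [ 0.3561 -0.1262  0.003 ]
hexR [ 0.3531 -0.1555  0.003 ]
spL [ 0.571  -0.2344  0.004 ]
spR [ 0.5606 -0.3918  0.004 ]
edge [ 0.3397 -0.405   0.    ]
sensor body top [0.5034 0.0728 0.066 ] rig 0.0039 0.0414
spool block [ 0.4921 -0.0097  0.062 ] rig 0.0016 -0.0419
sens end [0.4282 0.0817 0.05  ] rig -0.0719 0.042
```

```bash
cat >> h.py <<'E'
def yawmat(deg,tilt=0):   # tool down, tool x at yaw deg
    p=np.radians(deg); return np.array([[np.cos(p),np.sin(p),0],[np.sin(p),-np.cos(p),0],[0,0,-1.]])
def plan(*wps):  # (pos, yaw)
    s=arm.observe(); r0=R.from_rotvec(s["tcp_rot"]); p0=np.array(s["ee_pos"])
    print("t",round(s["time"],2),"pos",p0.round(4),"yaw",np.degrees(np.arctan2(*r0.as_matrix()[[1,0],[0,0]])).round(2),"q",np.round(s["joint_pos"],2),"w",round(s["width"],3),"F",np.round(s["contact_force"],1))
    for p,y in wps:
        d=r0.inv().apply(np.array(p)-p0)*100; t=np.degrees((r0.inv()*R.from_matrix(yawmat(y))).as_rotvec())
        print([round(float(v),2) for v in d]+[round(float(v),1) for v in t])
E
python3 - <<'E'
from h import *
plan(((.3785,-.3354,.12),75.8),((.3785,-.3354,.003),75.8))
E
```

```text
t 0.2 pos [ 0.2083 -0.5356  0.2307] yaw 21.25 q [-1.41  0.18  1.61 -0.    1.35 -0.21] w 1.002 F [-0.   0.3  0.3]
[23.12, -12.48, 11.09, -0.1, -0.0, -54.6]
[23.11, -12.47, 22.79, -0.1, -0.0, -54.6]
```

```bash
python3 -m pendant '[[[5,-3,2,0,0,-10],[10,-5.5,5,0,0,-20],[15,-8,8,0,0,-30],[20,-11,11,0,0,-40],[23.1,-12.5,11,0,0,-50],[23.1,-12.5,11,0,0,-54.6],[23.1,-12.5,15,0,0,-54.6],[23.1,-12.5,19,0,0,-54.6],[23.1,-12.5,21.5,0,0,-54.6],[23.1,-12.5,22.7,0,0,-54.6]]]' 0
python3 -c "
from h import *
plan(((.3785,-.3354,.003),75.8))"
```

```text
time: 1.45
ee_pos: [0.3777, -0.3348, 0.0027]
tcp_rot: [-2.476, -1.929, -0.0]
contact_force: [0.1, -0.4, 1.0]
width: 1.003
grasp_force: 0.0
t 1.45 pos [ 0.3777 -0.3348  0.0027] yaw 75.84 q [-0.96  0.37  1.91  0.    0.86 -0.71] w 1.003 F [ 0.1 -0.4  1. ]
[-0.04, 0.09, -0.03, -0.1, -0.1, 0.0]
```

```bash
python3 -m pendant '[[[0,0,0,0,0,0],[0,0,0,0,0,0],[0,0,0,0,0,0],[0,0,0,0,0,0],[0,0,0,0,0,0],[0,0,0,0,0,0],[0,0,-2,0,0,0],[0,0,-5,0,0,0],[0,0,-8,0,0,0],[0,0,-8,0,0,0]]]' 1
python3 - <<'E'
from h import *
plan()
c=cam("wrist"); print(c["eye"],c["attitude"])
cv2.imwrite("pics/w1.png",c["pixels"])
E
```

```text
time: 2.7
ee_pos: [0.3797, -0.3375, 0.0871]
tcp_rot: [2.473, 1.927, -0.0]
contact_force: [0.2, -0.8, -0.9]
width: 0.265
grasp_force: 59.2
t 2.7 pos [ 0.3797 -0.3375  0.0871] yaw 75.85 q [-0.96  0.21  1.89  0.    1.03 -0.71] w 0.265 F [ 0.2 -0.8 -0.9]
[ 0.39788457 -0.25903895  0.22952915] [-0.31766356  0.03569187 -0.2454908 ]
```

View pics/w1.png

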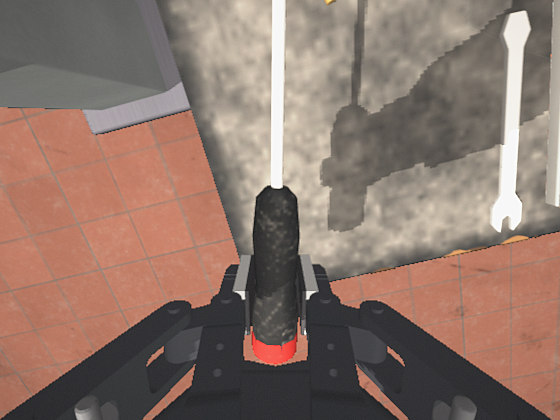

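The wrist picture shows the handle held between the pads. The blade starts at (277,187) and leaves the top edge at (278.5,0), nearly parallel to the tool. I'll compute where the tip is.

```bash
python3 - <<'E'
from h import *
c=cam("wrist"); s=arm.observe(); p0=np.array(s["ee_pos"]); r0=R.from_rotvec(s["tcp_rot"])
print(p0)
im=c["pixels"][:,:,:].astype(int).sum(2)
for v in (2,60,120,170):
    row=im[v,255:300]; k=np.where(row>620)[0]+255; print(v,k.min(),k.max())
    u=(k.min()+k.max())/2
    z=.096-.0005*(187-v)/25
    print("  tool coords of blade pt (mm)",(r0.inv().apply(back(c,u,v,z)-p0)*1000).round(1))
j=back(c,277,187,.0957);print("junction",(r0.inv().apply(j-p0)*1000).round(1))
for d in (.118,.144): print(rigp(0,-.134-d,.039))
E
```

```text
[ 0.37832086 -0.33562678  0.08425308]
2 272 284
  tool coords of blade pt (mm) [122.1   0.9  -8.1]
60 272 283
  tool coords of blade pt (mm) [101.4   0.7  -9.2]
120 271 296
  tool coords of blade pt (mm) [ 77.8   3.4 -10.4]
170 270 281
  tool coords of blade pt (mm) [ 56.1  -0.1 -11.4]
junction [ 48.2   0.6 -11.5]
[ 0.46760483 -0.21836031  0.039     ]
[ 0.46477034 -0.24420535  0.039     ]
```

```bash
python3 - <<'E'
from h import *
plan((rigp(-.0012,-.299,.084),83.74),(rigp(-.0012,-.299,.0327),83.74))
E
```

```text
t 2.8 pos [ 0.3783 -0.3356  0.0843] yaw 75.84 q [-0.96  0.22  1.89  0.    1.03 -0.71] w 0.261 F [-0.1  0.2 -1.3]
[8.88, 6.32, 0.02, 0.0, 0.0, -7.9]
[8.88, 6.31, 5.15, 0.0, 0.0, -7.9]
```

```bash
python3 -m pendant '[[[2,1.5,0,0,0,-2],[4.5,3,0,0,0,-4],[7,5,0,0,0,-6],[8.9,6.3,0,0,0,-7.9],[8.9,6.3,1.5,0,0,-7.9],[8.9,6.3,3.5,0,0,-7.9],[8.9,6.3,4.6,0,0,-7.9],[8.9,6.3,5.15,0,0,-7.9],[8.9,6.3,5.15,0,0,-7.9],[8.9,6.3,5.15,0,0,-7.9]]]'
python3 - <<'E'
from h import *
c=cam("wrist"); t=cam("top")
plan((rigp(-.0012,-.299,.0327),83.74))
a=c["pixels"][:240,100:460]; b=cv2.resize(t["pixels"][160:240,300:420],(360,240),interpolation=cv2.INTER_CUBIC)
cv2.imwrite("pics/w2.png",cv2.resize(np.hstack([a,b]),(800,267)))
print("hole w",proj(c,rigp(0,-.134,.058)),proj(c,rigp(-.026,-.134,.058)),proj(c,rigp(.026,-.134,.058)),"tipexp",proj(c,rigp(0,-.154,.039)))
print("top",proj(t,rigp(-.026,-.134,.058)),proj(t,rigp(.026,-.134,.058)),"tipexp",proj(t,rigp(0,-.154,.039)))
E
```

```text
time: 4.05
ee_pos: [0.4615, -0.2653, 0.0333]
tcp_rot: [2.339, 2.096, 0.0]
contact_force: [0.3, -0.2, -0.7]
width: 0.261
grasp_force: 59.2
t 4.15 pos [ 0.4616 -0.2652  0.0335] yaw 83.74 q [-0.74  0.36  1.84 -0.    0.94 -0.64] w 0.261 F [-0.6 -0.6 -1.5]
[0.03, -0.03, 0.08, 0.1, 0.0, 0.0]
hole w (np.float64(281.4889620416878), np.float64(-190.37472270558894)) (np.float64(192.53715603184057), np.float64(-190.35436957412136)) (np.float64(370.4376530002999), np.float64(-190.39507512429938)) tipexp (np.float64(280.0810154593313), np.float64(-66.72572650076924))
top (np.float64(336.5692002962547), np.float64(209.00591706724782)) (np.float64(338.29941797526783), np.float64(189.25167328593142)) tipexp (np.float64(344.14166614025663), np.float64(200.47882219843046))
```

View pics/w2.png

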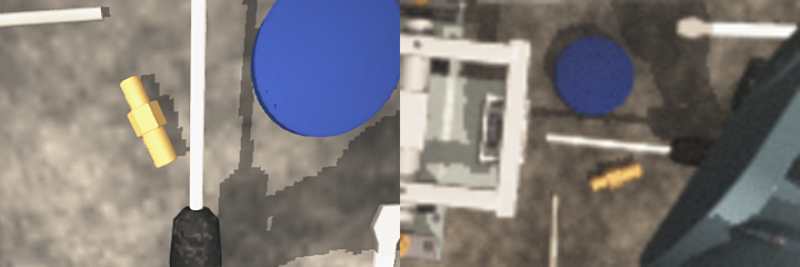

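```bash
python3 - <<'E'
from h import *
from scipy.ndimage import map_coordinates as mc
t=cam("top"); g=t["pixels"].astype(float).mean(2)
L=lambda a,b,n:np.array([proj(t,a+(b-a)*k) for k in np.linspace(0,1,n)])
def show(n,a,b,m):
    q=L(np.array(a),np.array(b),m); print(n,mc(g,[q[:,1],q[:,0]],order=1).round().astype(int))
for s in (1,-1): show(("bar end",s),rigp(s*.060,-.122,.072),rigp(s*.080,-.122,.072),21)
for y in (-.165,-.18,-.2): show(("blade",y),rigp(-.010,y,.04),rigp(.010,y,.04),21)
E
```

```text
('bar end', 1) [230 230 231 231 229 227 224 218 212 187 153 120 113 105  99  95  91  89
  88  88  88]
('bar end', -1) [229 229 229 229 229 227 225 213 177 140 121 109 100 100 101 101 101 100
 100  99 100]
('blade', -0.165) [ 92  91  93  98 104 125 152 177 200 221 218 182 146 126 111  97  95  93
  92  92  93]
('blade', -0.18) [ 87  90  94  97 114 131 154 190 226 231 219 206 170 134 108 100  92  90
  89  89  88]
('blade', -0.2) [ 98  97  97 109 125 144 180 216 235 231 226 194 152 112 102  92  86  85
  84  83  83]
```

```bash
python3 -m pendant '[[[0,0.1,0.05,0,0,0],[1,0.1,0.05,0,0,0],[2,0.1,0.05,0,0,0],[3,0.1,0.05,0,0,0],[3.8,0.1,0.05,0,0,0],[4.2,0.1,0.05,0,0,0],[4.5,0.1,0.05,0,0,0],[4.7,0.1,0.05,0,0,0],[4.7,0.1,0.05,0,0,0],[4.7,0.1,0.05,0,0,0]]]'
python3 - <<'E'
from h import *
plan()
t=cam("top"); g=t["pixels"].astype(float).mean(2)
q=[proj(t,rigp(-.04,-.10-.002*k,.072)) for k in range(20)]
print([int(g[int(round(v)),int(round(u))]) for u,v in q])
cv2.imwrite("pics/t3.png",cv2.resize(t["pixels"][130:260,230:430],(800,520),interpolation=cv2.INTER_CUBIC))
E
```

```text
time: 5.45
ee_pos: [0.4674, -0.2187, 0.0324]
tcp_rot: [2.339, 2.096, -0.0]
contact_force: [-1.7, -4.9, -0.8]
width: 0.264
grasp_force: 59.1
t 5.45 pos [ 0.4674 -0.2187  0.0324] yaw 83.73 q [-0.67  0.33  1.88 -0.    0.93 -0.56] w 0.264 F [-1.7 -4.9 -0.8]
[184, 186, 185, 188, 189, 189, 184, 175, 117, 117, 113, 146, 180, 181, 181, 170, 117, 110, 110, 102]
```

View pics/t3.png

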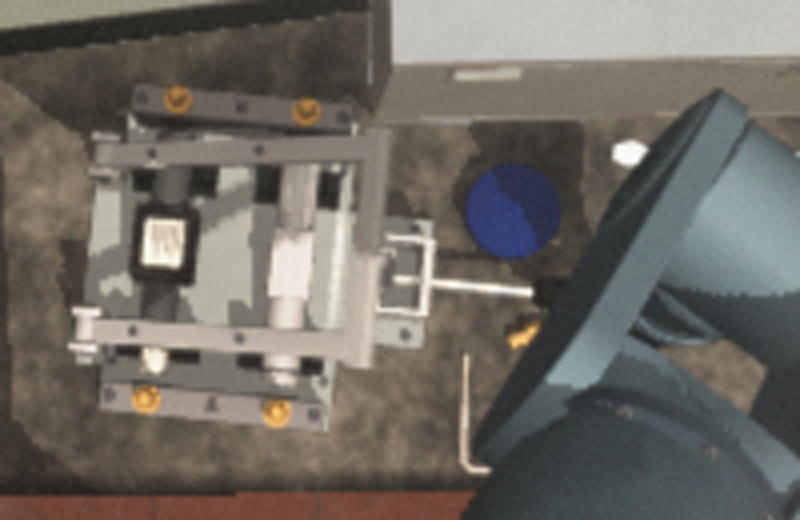

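The cover has let go and is swinging: its bar is at (365,250), with the blade in the hole at (400,282). Next I withdraw and lay the screwdriver back where it was.

```bash
python3 - <<'E'
from h import *
plan((rigp(0,-.299,.033),83.74),((.3770,-.3355,.06),75.84),((.3770,-.3355,.0032),75.84))
E
```

```text
t 5.5 pos [ 0.4674 -0.2186  0.0324] yaw 83.73 q [-0.67  0.33  1.88 -0.    0.93 -0.56] w 0.259 F [-1.9 -5.3 -0.6]
[-4.67, 0.02, -0.06, 0.0, 0.0, -0.0]
[-12.61, -7.71, -2.76, 0.0, 0.0, 7.9]
[-12.61, -7.71, 2.92, 0.0, 0.0, 7.9]
```

```bash
python3 -m pendant '[[[-2.5,0,0,0,0,0],[-6,0,0,0,0,0],[-7,-1,-2.5,0,0,0],[-9,-4,-2.8,0,0,4],[-12.6,-7.7,-2.8,0,0,7.9],[-12.6,-7.7,-1,0,0,7.9],[-12.6,-7.7,1,0,0,7.9],[-12.6,-7.7,2.3,0,0,7.9],[-12.6,-7.7,2.8,0,0,7.9],[-12.6,-7.7,2.85,0,0,7.9]]]'
python3 - <<'E'
from h import *
plan(((.3770,-.3355,.003),75.84),(rigp(.004,.042,.20),-6.26),(rigp(.004,.042,.035),-6.26))
E
```

```text
time: 6.75
ee_pos: [0.3767, -0.3337, 0.0054]
tcp_rot: [-2.474, -1.929, -0.0]
contact_force: [-9.3, 9.5, 28.9]
width: 0.262
grasp_force: 62.4
t 6.75 pos [ 0.3767 -0.3337  0.0054] yaw 75.91 q [-0.96  0.36  1.92 -0.    0.87 -0.72] w 0.262 F [-9.3  9.5 28.9]
[-0.17, 0.08, 0.24, -0.2, -0.2, 0.1]
[42.63, 2.33, -19.35, -0.3, 0.0, 82.2]
[42.59, 2.39, -2.85, -0.3, 0.0, 82.2]
```

```bash
python3 -m pendant '[[[0,0,-0.2,0,0,0],[0,0,-0.2,0,0,0],[0,0,-0.2,0,0,0],[0,0,-0.2,0,0,0],[0,0,-5,0,0,0],[0,0,-11,0,0,0],[5,0.3,-17,0,0,10],[10,0.5,-19.3,0,0,20],[16,1,-19.3,0,0,30],[22,1.5,-19.3,0,0,40]]]' 0.25
python3 - <<'E'
from h import *
plan((rigp(.004,.042,.20),-6.26),(rigp(.004,.042,.032),-6.26))
c=cam("wrist"); t=cam("top")
b=cv2.resize(t["pixels"][150:250,240:440],(560,280))
cv2.imwrite("pics/w4.png",np.vstack([cv2.resize(c["pixels"],(426,320)).copy() if 0 else np.pad(cv2.resize(c["pixels"],(426,320)),((0,0),(0,134),(0,0))),b]))
E
```

```text
time: 8.0
ee_pos: [0.4415, -0.1392, 0.1976]
tcp_rot: [2.976, 1.001, 0.002]
contact_force: [0.7, -0.3, -0.4]
width: 0.751
grasp_force: 0.0
t 8.0 pos [ 0.4415 -0.1392  0.1976] yaw 37.19 q [-0.56 -0.04  1.92  0.    1.27  0.36] w 0.751 F [ 0.7 -0.3 -0.4]
[17.81, -13.19, -0.25, 0.1, -0.1, 43.5]
[17.79, -13.22, 16.55, 0.1, -0.1, 43.5]
```

View pics/w4.png

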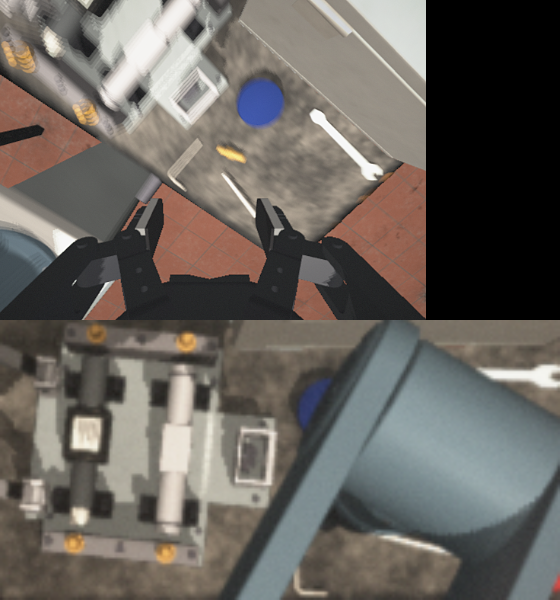

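The cover is fully open. The screwdriver lies back in place, and the sensor body is at (86,433) and the spool at (176,447) in the lower panel.

```bash
python3 - <<'E'
from h import *
plan((rigp(.004,.042,.20),-6.26),(rigp(.004,.042,.032),-6.26))
E
```

```text
t 8.1 pos [ 0.4416 -0.1363  0.1967] yaw 37.57 q [-0.56 -0.04  1.92  0.    1.27  0.36] w 0.751 F [ 0.1 -0.1 -0.1]
[17.71, -12.84, -0.29, -0.1, -0.1, 43.8]
[17.68, -12.83, 16.51, -0.1, -0.1, 43.8]
```

```bash
python3 -m pendant '[[[4,-3,0,0,0,9],[8,-6,0,0,0,18],[13,-9.5,0,0,0,27],[17.7,-12.8,0,0,0,36],[17.7,-12.8,0,0,0,43.8],[17.7,-12.8,3,0,0,43.8],[17.7,-12.8,7,0,0,43.8],[17.7,-12.8,11,0,0,43.8],[17.7,-12.8,14.5,0,0,43.8],[17.7,-12.8,16.5,0,0,43.8]]]'
python3 - <<'E'
from h import *
plan((rigp(.004,.042,.032),-6.26))
E
```

```text
time: 9.35
ee_pos: [0.5019, 0.068, 0.0294]
tcp_rot: [3.137, -0.171, -0.005]
contact_force: [0.1, -0.6, -0.8]
width: 0.747
grasp_force: 0.0
t 9.35 pos [0.5019 0.068  0.0294] yaw -6.23 q [-0.1   0.32  1.91 -0.    0.92  1.58] w 0.747 F [ 0.1 -0.6 -0.8]
[0.11, -0.56, -0.26, 0.0, 0.2, 0.0]
```

```bash
python3 -m pendant '[[[0.1,-0.5,-0.2,0,0,0],[0.1,-0.5,-0.2,0,0,0],[0.1,-0.5,-0.2,0,0,0],[0.1,-0.5,-0.2,0,0,0],[0.1,-0.5,-0.2,0,0,0],[0.1,-0.5,-1,0,0,0],[0.1,-0.5,-3,0,0,0],[0.1,-0.5,-6,0,0,0],[0.1,-0.5,-10,0,0,0],[0.1,-0.5,-14,0,0,0]]]' 1
python3 - <<'E'
from h import *
cam("top")
plan(((.47,-.305,.16),-90),((.47,-.305,.16),83.7),((.47,-.305,.004),83.7))
E
```

```text
time: 10.6
ee_pos: [0.5045, 0.0742, 0.173]
tcp_rot: [-3.136, 0.172, 0.0]
contact_force: [0.6, -0.1, -1.8]
width: 0.48
grasp_force: 61.2
t 10.65 pos [0.5079 0.0741 0.1789] yaw -6.25 q [-0.09  0.09  1.82  0.    1.22  1.59] w 0.48 F [3.5 1.2 2.9]
[0.35, 38.09, 1.84, -0.4, -0.3, 83.7]
[0.35, 38.09, 1.84, 0.3, -0.5, -90.0]
[0.21, 38.12, 17.44, 0.3, -0.5, -90.0]
```

```bash
python3 -m pendant '[[[0,4,0.5,0,0,-8],[0,8,1,0,0,-18],[0,12,1.5,0,0,-28],[0.1,17,1.8,0,0,-38],[0.2,22,1.8,0,0,-48],[0.2,27,1.8,0,0,-58],[0.3,32,1.8,0,0,-68],[0.3,36,1.8,0,0,-78],[0.3,38,1.8,0,0,-88],[0.3,38,4,0,0,-90]]]'
python3 - <<'E'
from h import *
cam("top")
plan(((.47,-.305,.05),83.7),((.47,-.305,.0028),83.7))
E
```

```text
time: 11.9
ee_pos: [0.4674, -0.3072, 0.1333]
tcp_rot: [2.336, 2.094, 0.002]
contact_force: [0.4, 0.1, -1.2]
width: 0.488
grasp_force: 61.5
t 11.95 pos [ 0.4654 -0.3043  0.129 ] yaw 83.78 q [-0.79  0.25  1.74  0.    1.15 -0.68] w 0.482 F [-2.9  2.  -3.5]
[-0.03, 0.47, 7.9, -0.1, -0.1, 0.1]
[-0.05, 0.48, 12.62, -0.1, -0.1, 0.1]
```

```bash
python3 -m pendant '[[[0,0.3,2,0,0,0],[0,0.3,4.5,0,0,0],[0,0.3,7,0,0,0],[0,0.3,9,0,0,0],[0,0.3,10.5,0,0,0],[0,0.3,11.4,0,0,0],[0,0.3,11.8,0,0,0],[0,0.3,12,0,0,0],[0,0.3,12,0,0,0],[0,0.3,12,0,0,0]]]'
python3 - <<'E'
from h import *
plan(((.47,-.305,.0028),83.7))
E
```

```text
time: 13.2
ee_pos: [0.4695, -0.3052, 0.0121]
tcp_rot: [2.339, 2.096, 0.0]
contact_force: [-0.7, 0.0, -1.7]
width: 0.482
grasp_force: 61.4
t 13.2 pos [ 0.4695 -0.3052  0.0121] yaw 83.72 q [-0.79  0.44  1.77  0.    0.92 -0.68] w 0.482 F [-0.7  0.  -1.7]
[0.02, 0.05, 0.93, 0.0, 0.0, 0.0]
```

```bash
python3 -m pendant '[[[0,0,0.3,0,0,0],[0,0,0.6,0,0,0],[0,0,0.8,0,0,0],[0,0,0.9,0,0,0],[0,0,0.95,0,0,0],[0,0,1.0,0,0,0],[0,0,1.0,0,0,0],[0,0,1.0,0,0,0],[0,0,1.0,0,0,0],[0,0,1.0,0,0,0]]]'
python3 - <<'E'
from h import *
plan((rigp(.0015,-.042,.2),-6.26))
E
```

```text
time: 14.45
ee_pos: [0.4692, -0.3048, 0.0041]
tcp_rot: [-2.339, -2.096, 0.001]
contact_force: [-6.9, 8.1, 24.0]
width: 0.483
grasp_force: 64.8
t 14.45 pos [ 0.4692 -0.3048  0.0041] yaw 83.75 q [-0.79  0.46  1.77 -0.    0.91 -0.68] w 0.483 F [-6.9  8.1 24. ]
[29.58, -0.96, -19.58, -0.1, 0.0, 90.0]
```

```bash
python3 -m pendant '[[[0,0,-0.1,0,0,0],[0,0,-0.1,0,0,0],[0,0,-0.1,0,0,0],[0,0,-2,0,0,0],[0,0,-6,0,0,0],[0,0,-12,0,0,0],[0,0,-17,0,0,10],[5,-0.2,-19,0,0,20],[10,-0.4,-19.5,0,0,30],[15,-0.5,-19.5,0,0,40]]]' 0.25
python3 - <<'E'
from h import *
c=cam("wrist"); t=cam("top")
plan((rigp(.0015,-.042,.2),-6.26),(rigp(.0015,-.042,.036),-6.26))
E
```

```text
time: 15.7
ee_pos: [0.4811, -0.1542, 0.1989]
tcp_rot: [2.917, 1.159, 0.003]
contact_force: [0.3, 0.4, 0.0]
width: 0.75
grasp_force: 0.0
t 15.8 pos [ 0.4807 -0.1512  0.198 ] yaw 43.72 q [-0.54  0.05  1.82  0.    1.27  0.27] w 0.751 F [-0.1 -0.8  0.1]
[10.59, -9.44, -0.19, -0.0, -0.1, 50.0]
[10.57, -9.44, 16.21, -0.0, -0.1, 50.0]
```

```bash
python3 -m pendant '[[[3,-2,0,0,0,10],[6,-5,0,0,0,20],[9,-8,0,0,0,30],[10.6,-9.4,0,0,0,40],[10.6,-9.4,0,0,0,50],[10.6,-9.4,3,0,0,50],[10.6,-9.4,8,0,0,50],[10.6,-9.4,12,0,0,50],[10.6,-9.4,15,0,0,50],[10.6,-9.4,16.5,0,0,50]]]'
python3 - <<'E'
from h import *
plan((rigp(.0015,-.042,.032),-6.26))
E
```

```text
time: 17.05
ee_pos: [0.4918, -0.0146, 0.0307]
tcp_rot: [-3.137, 0.171, 0.003]
contact_force: [0.0, -0.1, -0.4]
width: 0.751
grasp_force: 0.0
t 17.05 pos [ 0.4918 -0.0146  0.0307] yaw -6.23 q [-0.27  0.29  1.94 -0.    0.91  1.41] w 0.751 F [ 0.  -0.1 -0.4]
[-0.03, -0.48, -0.13, -0.0, 0.1, 0.0]
```

```bash
python3 -m pendant '[[[0,-0.45,-0.1,0,0,0],[0,-0.45,-0.1,0,0,0],[0,-0.45,-0.1,0,0,0],[0,-0.45,-0.1,0,0,0],[0,-0.45,-0.1,0,0,0],[0,-0.45,-0.1,0,0,0],[0,-0.45,-0.1,0,0,0],[0,-0.45,-0.1,0,0,0],[0,-0.45,-0.1,0,0,0],[0,-0.45,-0.1,0,0,0]]]' 1
python3 - <<'E'
from h import *
c=cam("top")
plan((rigp(.0015,-.042,.16),-6.26),(rigp(.0015,.042,.16),-6.26))
E
```

```text
time: 18.3
ee_pos: [0.4941, -0.0115, 0.0347]
tcp_rot: [3.134, -0.171, 0.005]
contact_force: [-2.5, -8.0, 2.0]
width: 0.312
grasp_force: 60.2
t 18.35 pos [ 0.4941 -0.0116  0.0347] yaw -6.23 q [-0.26  0.28  1.94 -0.    0.91  1.42] w 0.316 F [-2.5 -9.1  2.8]
[-0.19, -0.11, -12.53, 0.2, -0.2, 0.0]
[-0.19, -8.51, -12.56, 0.2, -0.2, 0.0]
```

```bash
python3 -m pendant '[[[-0.1,0.3,-1,0,0,0],[-0.1,0.3,-3,0,0,0],[-0.1,0.1,-6,0,0,0],[-0.1,0,-9,0,0,0],[-0.1,-0.1,-11,0,0,0],[-0.1,-3,-11,0,0,0],[-0.1,-6,-11,0,0,0],[-0.1,-8.2,-11,0,0,0],[-0.1,-8.2,-11,0,0,0],[-0.1,-8.2,-11,0,0,0]]]'
python3 - <<'E'
from h import *
c=cam("wrist")
plan((rigp(.0018,.042,.07),-6.26),(rigp(.0018,.042,.0347),-6.26))
cv2.imwrite("pics/w5.png",c["pixels"])
E
```

```text
time: 19.6
ee_pos: [0.5008, 0.0718, 0.1433]
tcp_rot: [3.137, -0.171, 0.001]
contact_force: [-0.4, -0.2, -2.5]
width: 0.314
grasp_force: 59.8
t 19.65 pos [0.5008 0.0715 0.1432] yaw -6.29 q [-0.09  0.13  1.86 -0.    1.15  1.59] w 0.321 F [ 0.3 -0.9 -2.4]
[0.03, -0.23, 7.32, 0.0, -0.0, -0.0]
[0.03, -0.23, 10.85, 0.0, -0.0, -0.0]
```

View pics/w5.png

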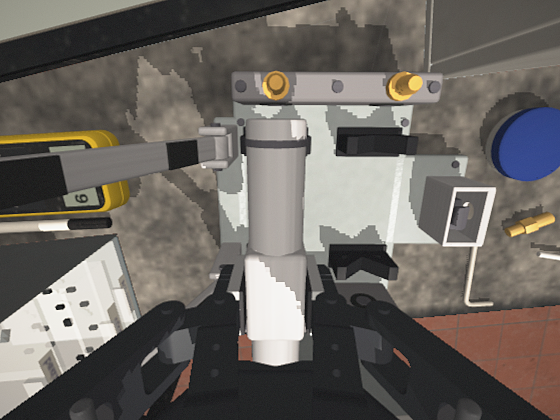

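The wrist picture shows the spool square in the grip, with its end at (277,125), in line with the rear run's barb at (276,86). The cover arm at (130,165) is clear.

```bash
python3 -m pendant '[[[0,-0.2,2,0,0,0],[0,-0.2,4.5,0,0,0],[0,-0.2,7,0,0,0],[0,-0.2,8.5,0,0,0],[0,-0.2,9.3,0,0,0],[0,-0.2,9.8,0,0,0],[0,-0.2,10.2,0,0,0],[0,-0.2,10.6,0,0,0],[0,-0.2,10.8,0,0,0],[0,-0.2,10.8,0,0,0]]]'
python3 - <<'E'
from h import *
plan((rigp(.0018,.042,.0347),-6.26))
E
```

```text
time: 20.9
ee_pos: [0.5016, 0.0734, 0.0359]
tcp_rot: [3.136, -0.171, 0.002]
contact_force: [-3.9, -3.5, 8.1]
width: 0.318
grasp_force: 61.1
t 20.9 pos [0.5016 0.0734 0.0359] yaw -6.25 q [-0.09  0.31  1.91 -0.    0.93  1.59] w 0.318 F [-3.9 -3.5  8.1]
[-0.01, -0.03, 0.12, 0.1, -0.1, 0.0]
```

```bash
python3 -m pendant '[[[0,0,0,0,0,0],[0,0,0,0,0,0],[0,0,0,0,0,0],[0,0,0,0,0,0],[0,0,-2,0,0,0],[0,0,-6,0,0,0],[0,0,-12,0,0,0],[0,3,-14,0,0,-8],[0,8,-14,0,0,-18],[0,13,-14,0,0,-28]]]' 0.25
python3 - <<'E'
from h import *
cam("top");cam("top")
plan(((.4692,-.3048,.16),83.75),((.4692,-.3048,.0042),83.75))
E
```

```text
time: 22.15
ee_pos: [0.4869, -0.0553, 0.1753]
tcp_rot: [3.084, 0.597, 0.002]
contact_force: [0.7, -0.4, 0.2]
width: 0.747
grasp_force: 0.0
t 22.25 pos [ 0.4867 -0.058   0.175 ] yaw 21.54 q [-0.36  0.05  1.87 -0.    1.22  0.83] w 0.753 F [ 0.2  0.6 -0.5]
[-10.69, 22.31, 1.54, 0.1, 0.1, -62.2]
[-10.69, 22.28, 17.12, 0.1, 0.1, -62.2]
```

```bash
python3 -m pendant '[[[-1,4,0,0,0,-10],[-2.5,9,0.5,0,0,-20],[-4.5,14,1,0,0,-30],[-7,18,1.5,0,0,-40],[-9,21,1.5,0,0,-50],[-10.7,22.3,1.5,0,0,-60],[-10.7,22.3,2,0,0,-62.2],[-10.7,22.3,6,0,0,-62.2],[-10.7,22.3,10,0,0,-62.2],[-10.7,22.3,10,0,0,-62.2]]]'
python3 - <<'E'
from h import *
c=cam("wrist")
plan(((.4692,-.3048,.0042),83.75))
cv2.imwrite("pics/w6.png",c["pixels"])
E
```

```text
time: 23.5
ee_pos: [0.4673, -0.2981, 0.0714]
tcp_rot: [-2.335, -2.09, 0.0]
contact_force: [-0.2, -1.0, 0.3]
width: 0.746
grasp_force: 0.0
t 23.55 pos [ 0.4686 -0.2995  0.0737] yaw 83.68 q [-0.78  0.34  1.77  0.    1.04 -0.67] w 0.748 F [0.8 0.4 0. ]
[-0.54, 0.13, 6.95, -0.2, -0.1, -0.1]
```

View pics/w6.png

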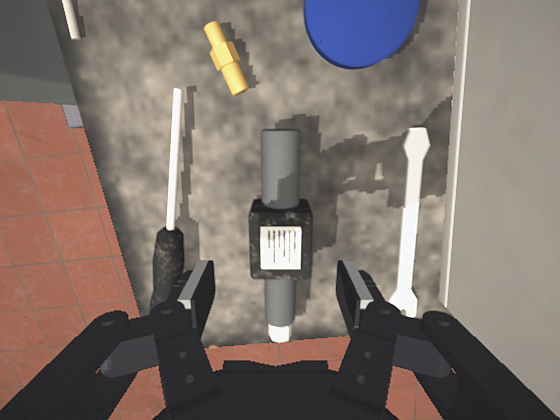

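The sensor lies flat and straight, its body centred near (281,240), between the open fingers. The screwdriver and spanner are untouched on either side.

```bash
python3 -m pendant '[[[-0.4,0.1,2,0,0,0],[-0.4,0.1,4,0,0,0],[-0.4,0.1,5.5,0,0,0],[-0.4,0.1,6.4,0,0,0],[-0.4,0.1,6.8,0,0,0],[-0.4,0.1,6.8,0,0,0],[-0.4,0.1,6.8,0,0,0],[-0.4,0.1,6.8,0,0,0],[-0.4,0.1,6.8,0,0,0],[-0.4,0.1,6.8,0,0,0]]]'
python3 - <<'E'
from h import *
plan(((.4692,-.3048,.0042),83.75))
E
```

```text
time: 24.8
ee_pos: [0.4698, -0.3051, 0.0068]
tcp_rot: [2.34, 2.096, 0.0]
contact_force: [0.6, -0.1, 1.3]
width: 0.749
grasp_force: 0.0
t 24.8 pos [ 0.4698 -0.3051  0.0068] yaw 83.72 q [-0.79  0.45  1.77  0.    0.91 -0.68] w 0.749 F [ 0.6 -0.1  1.3]
[0.02, -0.06, 0.26, 0.0, 0.0, -0.0]
```

```bash
python3 -m pendant '[[[0,0,0.25,0,0,0],[0,0,0.25,0,0,0],[0,0,0.25,0,0,0],[0,0,0.25,0,0,0],[0,0,0.25,0,0,0],[0,0,0.25,0,0,0],[0,0,0.25,0,0,0],[0,0,0.25,0,0,0],[0,0,0.25,0,0,0],[0,0,0.25,0,0,0]]]' 1
python3 - <<'E'
from h import *
plan((rigp(.004,-.042,.16),-6.26),(rigp(.004,-.042,.033),-6.26))
E
```

```text
time: 26.05
ee_pos: [0.4696, -0.3049, 0.0041]
tcp_rot: [-2.34, -2.096, 0.0]
contact_force: [0.4, 0.6, -1.5]
width: 0.481
grasp_force: 61.3
t 26.05 pos [ 0.4696 -0.3049  0.0041] yaw 83.72 q [-0.79  0.46  1.77  0.    0.91 -0.68] w 0.481 F [ 0.4  0.6 -1.5]
[29.58, -0.76, -15.58, -0.0, 0.0, 90.0]
[29.58, -0.75, -2.88, -0.0, 0.0, 90.0]
```

```bash
python3 -m pendant '[[[0,0,-1,0,0,0],[0,0,-4,0,0,0],[0,0,-9,0,0,0],[0,0,-14,0,0,0],[3,0,-15.6,0,0,10],[7,-0.1,-15.6,0,0,20],[11,-0.2,-15.6,0,0,30],[15,-0.4,-15.6,0,0,40],[19,-0.6,-15.6,0,0,50],[21,-0.6,-15.6,0,0,60]]]'
python3 - <<'E'
from h import *
cam("top");cam("top")
plan((rigp(.005,-.042,.15),-6.26),(rigp(.005,-.042,.033),-6.26))
E
```

```text
time: 27.3
ee_pos: [0.4865, -0.0935, 0.1608]
tcp_rot: [-3.076, -0.639, -0.001]
contact_force: [0.3, -0.6, -2.4]
width: 0.483
grasp_force: 61.1
t 27.4 pos [ 0.4867 -0.0936  0.1608] yaw 23.74 q [-0.43  0.08  1.87  0.    1.19  0.73] w 0.479 F [ 0.4 -0.1 -1.5]
[4.17, -7.28, 1.08, -0.0, -0.0, 30.0]
[4.16, -7.28, 12.78, -0.0, -0.0, 30.0]
```

```bash
python3 -m pendant '[[[2,-3.5,0.5,0,0,10],[4.2,-7.3,1,0,0,20],[4.2,-7.3,1,0,0,30],[4.2,-7.3,1,0,0,30],[4.2,-7.3,3,0,0,30],[4.2,-7.3,5,0,0,30],[4.2,-7.3,7,0,0,30],[4.2,-7.3,8,0,0,30],[4.2,-7.3,8,0,0,30],[4.2,-7.3,8,0,0,30]]]'
python3 - <<'E'
from h import *
cam("top")
plan((rigp(.005,-.042,.033),-6.26))
E
```

```text
time: 28.65
ee_pos: [0.4965, -0.0123, 0.081]
tcp_rot: [3.137, -0.171, 0.002]
contact_force: [-0.2, -1.0, -1.0]
width: 0.486
grasp_force: 61.4
t 28.7 pos [ 0.4965 -0.0122  0.0811] yaw -6.24 q [-0.26  0.2   1.92 -0.    1.02  1.42] w 0.484 F [-0.   0.2 -0.9]
[-0.14, -0.2, 4.81, 0.0, -0.1, 0.0]
```

```bash
python3 -m pendant '[[[-0.1,-0.15,1.2,0,0,0],[-0.1,-0.15,2.4,0,0,0],[-0.1,-0.15,3.3,0,0,0],[-0.1,-0.15,3.9,0,0,0],[-0.1,-0.15,4.3,0,0,0],[-0.1,-0.15,4.6,0,0,0],[-0.1,-0.15,4.75,0,0,0],[-0.1,-0.15,4.8,0,0,0],[-0.1,-0.15,4.8,0,0,0],[-0.1,-0.15,4.8,0,0,0]]]'
python3 - <<'E'
from h import *
plan((rigp(.005,-.042,.033),-6.26))
E
```

```text
time: 29.95
ee_pos: [0.4956, -0.0115, 0.0338]
tcp_rot: [3.135, -0.172, 0.002]
contact_force: [-8.2, -4.5, 12.8]
width: 0.485
grasp_force: 63.3
t 29.95 pos [ 0.4956 -0.0115  0.0338] yaw -6.29 q [-0.26  0.29  1.94 -0.    0.92  1.42] w 0.485 F [-8.2 -4.5 12.8]
[-0.03, -0.14, 0.08, 0.1, -0.1, -0.0]
```

```bash
python3 -m pendant '[[[0,0,0,0,0,0],[0,0,0,0,0,0],[0,0,0,0,0,0],[0,0,0,0,0,0],[0,0,-2,0,0,0],[0,0,-6,0,0,0],[0,0,-12,0,0,0],[0,0,-18,0,0,0],[0,0,-24,0,0,0],[0,0,-30,0,0,0]]]' 0.25
python3 - <<'E'
from h import *
cam("wrist")
c=cam("top"); np.save("topf.npy",c["pixels"]); g=c["pixels"].astype(float).mean(2)
from scipy.ndimage import map_coordinates as mc
def prof(n,pts):
    q=np.array([proj(c,p) for p in pts]); print(n,mc(g,[q[:,1],q[:,0]],order=1).round().astype(int))
prof("along rear z.061",[rigp(x,.042,.061) for x in np.arange(-.09,.091,.005)])
prof("along front z.061",[rigp(x,-.042,.061) for x in np.arange(-.09,.091,.005)])
for x in (-.045,.045,.035):
    prof(("across",x),[rigp(x,y,.061) for y in np.arange(-.075,.08,.005)])
plan((rigp(0,.215,.34),-6.26))
E
```

```text
time: 31.2
ee_pos: [0.4946, -0.0101, 0.3342]
tcp_rot: [3.137, -0.172, 0.001]
contact_force: [0.6, -0.7, -0.1]
width: 0.757
grasp_force: 0.0
along rear z.061 [105  85 152 204 156 211 212 212 211 211 212 208 211 209 217 225 226 225
 224 224 224 225 221 207 213 213 148  37  36  55  57  51  73  82  91  99
 104]
along front z.061 [104  87 117 213 229 220 112  90  90  90  89  89  87  83  79  62  73 210
 233 223 202 178  51  42  62  57  49  69 129 130  79  89  98 103 108 112
 116]
('across', -0.045) [170 156  90  84  81  75  88  87  71  66  80  81  80 108 147 165 167 159
 103  79  82 134 189 211 204 159  76  77  78 102  68]
('across', 0.045) [ 49  51  53  65  78  81  67  64  63  51  58  55  60  64  65  49  38  38
  39  39  46 110  58  38  44  56  44  59  65  64  66]
('across', 0.035) [ 65  63  59  53  53  54  55  57  65  68  63  57  48  42  80 141 145 154
 163 165 162 156 204 218 198 151  99  95  65  65  65]
t 31.3 pos [ 0.498  -0.0109  0.3401] yaw -6.26 q [-0.26 -0.08  1.66  0.    1.55  1.42] w 0.751 F [ 0.6 -1.   0.6]
[-0.77, -25.75, -0.05, 0.1, -0.8, -0.0]
```

Both profiles fit. The spool spans −80 mm onward in the rear run with its block at ±23 mm, and the sensor's light tip and body are in the right places in the front run. Now I close the cover from behind the bar.

```bash
python3 -m pendant '[[[-0.2,-5,0,0,0,0],[-0.4,-10,0,0,0,0],[-0.6,-15,0,0,0,0],[-0.8,-20,0,0,0,0],[-0.8,-25,0,0,0,0],[-0.8,-25,0,0,0,0],[-0.8,-25,3,0,0,0],[-0.8,-25,6,0,0,0],[-0.8,-25,8,0,0,0],[-0.8,-25,8,0,0,0]]]' 1
cat > arc.py <<'E'
from h import *
cam("top")
w=[]
import sys
for th in map(float,sys.argv[1].split(",")):
    t=np.radians(th); r=.208
    y=.085-r*np.cos(t)+.004*np.sin(t); z=.068+r*np.sin(t)+.004*np.cos(t)
    lead=.0145 if th>60 else .008+.0065*th/60
    if th>85: z-=.004
    w.append((rigp(0,y+lead,z),-6.26))
plan(*w)
E
python3 arc.py 110,104,98,92,86,80,74,68,62,56
```

```text
time: 32.55
ee_pos: [0.5131, 0.2381, 0.2499]
tcp_rot: [3.135, -0.173, -0.007]
contact_force: [-0.4, -0.1, 0.4]
width: 0.001
grasp_force: 0.0
t 32.6 pos [0.514  0.2384 0.2515] yaw -6.32 q [ 0.22  0.15  1.6  -0.    1.39  1.91] w -0.004 F [-0.2 -0.3 -0.5]
[0.37, 3.27, -0.66, 0.0, 0.1, -0.1]
[0.37, 5.34, -1.33, 0.0, 0.1, -0.1]
[0.37, 7.47, -1.79, 0.0, 0.1, -0.1]
[0.38, 9.63, -2.01, 0.0, 0.1, -0.1]
[0.38, 11.81, -2.02, 0.0, 0.1, -0.1]
[0.38, 13.98, -2.19, 0.0, 0.1, -0.1]
[0.38, 16.11, -1.74, 0.0, 0.1, -0.1]
[0.39, 18.18, -1.07, 0.0, 0.1, -0.1]
[0.39, 20.17, -0.19, 0.0, 0.1, -0.1]
[0.39, 22.1, 0.9, 0.0, 0.1, -0.1]
```

```bash
python3 -m pendant '[[[0.4,2,-0.2,0,0,0],[0.4,3.3,-0.5,0,0,0],[0.4,5.3,-1.1,0,0,0],[0.4,7.5,-1.5,0,0,0],[0.4,9.6,-1.7,0,0,0],[0.4,11.8,-1.8,0,0,0],[0.4,14,-1.9,0,0,0],[0.4,16.1,-1.6,0,0,0],[0.4,16.1,-1.6,0,0,0],[0.4,16.1,-1.6,0,0,0]]]'
python3 arc.py 74,68,62,56,50,44,38,32,26,20,14,8,4,0
```

```text
time: 33.85
ee_pos: [0.5008, 0.0786, 0.2688]
tcp_rot: [-3.137, 0.173, -0.001]
contact_force: [-0.6, 0.4, 0.1]
width: -0.004
grasp_force: 0.5
t 33.9 pos [0.5009 0.0789 0.2687] yaw -6.28 q [-0.08 -0.01  1.73  0.    1.41  1.6 ] w 0.002 F [0.2 0.5 1.9]
[-0.07, 0.11, -0.03, -0.0, -0.0, -0.0]
[-0.07, 2.18, 0.64, -0.0, -0.0, -0.0]
[-0.07, 4.17, 1.52, -0.0, -0.0, -0.0]
[-0.07, 6.11, 2.6, -0.0, -0.0, -0.0]
[-0.07, 7.93, 3.88, -0.0, -0.0, -0.0]
[-0.07, 9.62, 5.33, -0.0, -0.0, -0.0]
[-0.07, 11.15, 6.95, -0.0, -0.0, -0.0]
[-0.07, 12.5, 8.71, -0.0, -0.0, -0.0]
[-0.07, 13.65, 10.59, -0.0, -0.0, -0.0]
[-0.07, 14.61, 12.58, -0.0, -0.0, -0.0]
[-0.07, 15.35, 14.65, -0.0, -0.0, -0.0]
[-0.07, 15.87, 16.78, -0.0, -0.0, -0.0]
[-0.08, 16.1, 18.22, -0.0, -0.0, -0.0]
[-0.08, 16.22, 19.67, -0.0, -0.0, -0.0]
```

```bash
cat > bar.py <<'E'
from h import *
ref=np.load("topf.npy").astype(float)
for n in ("top","scene"):
    c=cam(n); g=c["pixels"].astype(float)
    for x in (-.062,.062):
        o=[]
        for th in range(0,116,4):
            t=np.radians(th); y=.085-.207*np.cos(t); z=.068+.207*np.sin(t)
            u,v=proj(c,rigp(x,y,z)); u,v=int(round(u)),int(round(v))
            o.append(int(g[v,u].mean()) if 0<=v<420 and 0<=u<560 else -1)
        print(n,x,o)
E
python3 bar.py
```

```text
top -0.062 [99, 99, 99, 103, 107, 103, 108, 93, 115, 98, 84, 128, 34, 90, 46, 56, 152, 138, 139, 173, 75, 92, 94, 87, 78, 78, 59, 172, 56]
top 0.062 [101, 108, 106, 98, 95, 75, 83, 77, 84, 87, 89, 130, 143, 164, 140, 143, 58, 132, 134, 116, 155, 155, 153, 153, 153, 154, 152, 149, 151]
scene -0.062 [69, 68, 68, 68, 68, 69, 71, 54, 51, 51, 51, 50, 51, 51, 52, 52, 53, 70, 101, 108, 123, 41, 46, 44, 112, 40, 41, 42, 49]
scene 0.062 [52, 51, 50, 52, 52, 50, 52, 52, 52, 52, 53, 51, 69, 77, 100, 103, 108, 54, 56, 46, 47, 51, 165, 166, 168, 168, 170, 166, 51]
```

```bash
cat >> bar.py <<'E'
c=cam("top")
for x in (-.062,.062):
    o=[]
    for th in range(0,116,4):
        t=np.radians(th); u,v=proj(c,rigp(x,.085-.207*np.cos(t),.068+.207*np.sin(t)))
        o.append(int(ref[int(round(v)),int(round(u))].mean()))
    print("ref",x,o)
# bar mask: rows of the world patch, diff now vs ref, list changed columns along hinge-side line
d=np.abs(c["pixels"].astype(float)-ref).mean(2)
for y in np.arange(.0,.24,.02):
    print(round(y,2),[int(c["pixels"][int(round(v)),int(round(u))].mean()) for u,v in [proj(c,rigp(x,y,.25)) for x in np.arange(-.08,.081,.01)]])
E
python3 bar.py | tail -14
```

```text
ref -0.062 [97, 97, 97, 99, 102, 104, 111, 96, 115, 99, 90, 126, 38, 85, 51, 55, 159, 39, 189, 153, 69, 66, 149, 146, 142, 78, 83, 88, 119]
ref 0.062 [100, 104, 107, 110, 114, 112, 117, 120, 119, 120, 122, 120, 122, 122, 120, 122, 120, 118, 117, 115, 61, 142, 143, 102, 109, 67, 71, 78, 111]
0.0 [58, 62, 59, 61, 67, 62, 74, 68, 76, 76, 100, 108, 116, 95, 112, 87, 98]
0.02 [138, 139, 133, 137, 138, 138, 136, 137, 140, 134, 137, 137, 139, 141, 133, 134, 134]
0.04 [101, 34, 97, 85, 103, 91, 103, 37, 48, 57, 59, 63, 59, 72, 70, 66, 58]
0.06 [111, 114, 75, 106, 161, 172, 36, 64, 49, 92, 116, 126, 136, 146, 156, 156, 155]
0.08 [79, 91, 97, 79, 65, 61, 43, 49, 115, 97, 116, 128, 136, 149, 152, 154, 148]
0.1 [85, 83, 85, 71, 69, 78, 87, 67, 97, 98, 116, 130, 135, 146, 152, 150, 149]
0.12 [93, 86, 73, 72, 85, 84, 77, 84, 77, 98, 118, 126, 137, 148, 151, 149, 148]
0.14 [113, 98, 61, 55, 54, 52, 74, 75, 75, 100, 118, 126, 137, 147, 148, 148, 146]
0.16 [229, 223, 219, 97, 32, 62, 48, 87, 80, 103, 117, 127, 136, 146, 148, 149, 147]
0.18 [55, 56, 54, 57, 55, 60, 54, 54, 56, 79, 118, 126, 136, 144, 147, 148, 146]
0.2 [58, 56, 51, 54, 53, 57, 57, 60, 61, 55, 55, 58, 56, 58, 57, 63, 54]
0.22 [133, 129, 132, 130, 131, 133, 133, 130, 132, 132, 132, 132, 131, 130, 131, 134, 134]
```

The bar shows as a uniform bright strip at rig y ≈ 0.02, so the cover is at about 74° and following the fingers. I continue along the arc.

```bash
python3 -m pendant '[[[-0.1,2.2,0.6,0,0,0],[-0.1,4.2,1.5,0,0,0],[-0.1,6.1,2.6,0,0,0],[-0.1,7.9,3.9,0,0,0],[-0.1,9.6,5.3,0,0,0],[-0.1,11.2,7,0,0,0],[-0.1,12.5,8.7,0,0,0],[-0.1,13.7,10.6,0,0,0],[-0.1,14.6,12.6,0,0,0],[-0.1,14.6,12.6,0,0,0]]]'
python3 arc.py 20,14,8,4,0
python3 - <<'E'
from h import *
c=cam("top")
for y in np.arange(-.15,-.06,.01):
    print(round(y,2),[int(c["pixels"][int(round(v)),int(round(u))].mean()) for u,v in [proj(c,rigp(x,y,.14)) for x in np.arange(-.08,.081,.01)]])
E
```

```text
time: 35.4
ee_pos: [0.4821, -0.0666, 0.14]
tcp_rot: [-3.135, 0.174, 0.007]
contact_force: [-1.2, 0.7, 1.2]
width: -0.002
grasp_force: 0.4
t 35.45 pos [ 0.4829 -0.0664  0.1411] yaw -6.33 q [-0.38  0.09  1.9   0.    1.15  1.3 ] w 0.002 F [-0.2  0.5  1.3]
[0.14, -0.04, -0.18, -0.0, 0.2, -0.1]
[0.15, 0.7, 1.89, -0.0, 0.2, -0.1]
[0.15, 1.23, 4.02, -0.0, 0.2, -0.1]
[0.16, 1.45, 5.46, -0.0, 0.2, -0.1]
[0.16, 1.57, 6.91, -0.0, 0.2, -0.1]
-0.15 [116, 164, 185, 99, 87, 91, 87, 59, 114, 134, 141, 155, 159, 159, 155, 147, 140]
-0.14 [80, 86, 90, 79, 81, 100, 86, 66, 112, 124, 137, 149, 158, 160, 155, 147, 142]
-0.13 [80, 87, 92, 98, 116, 113, 110, 72, 108, 125, 133, 146, 158, 159, 158, 152, 147]
-0.12 [93, 104, 105, 164, 174, 215, 100, 77, 111, 122, 131, 143, 151, 160, 157, 155, 146]
-0.11 [110, 110, 200, 202, 200, 141, 60, 71, 101, 117, 127, 135, 149, 160, 159, 154, 147]
-0.1 [96, 96, 200, 173, 150, 208, 58, 56, 91, 115, 129, 135, 147, 158, 160, 153, 154]
-0.09 [111, 98, 201, 187, 181, 120, 48, 57, 87, 109, 124, 130, 143, 151, 159, 153, 152]
-0.08 [118, 105, 203, 192, 180, 176, 168, 40, 63, 100, 118, 131, 136, 147, 162, 151, 131]
-0.07 [168, 174, 200, 163, 197, 191, 209, 215, 44, 100, 115, 129, 119, 111, 115, 119, 121]
```

```bash
python3 -m pendant '[[[0.1,0.4,1,0,0,0],[0.1,0.7,2,0,0,0],[0.1,1,3,0,0,0],[0.1,1.2,4,0,0,0],[0.1,1.4,5,0,0,0],[0.1,1.5,5.8,0,0,0],[0.1,1.6,6.5,0,0,0],[0.1,1.6,7,0,0,0],[0.1,1.6,7.2,0,0,0],[0.1,1.6,7.2,0,0,0]]]'
python3 arc.py 4,0
```

```text
time: 36.75
ee_pos: [0.4831, -0.0825, 0.0704]
tcp_rot: [3.137, -0.172, -0.0]
contact_force: [-1.9, -0.3, 6.0]
width: -0.002
grasp_force: 3.1
t 36.8 pos [ 0.483  -0.0825  0.0705] yaw -6.27 q [-0.41  0.21  1.94 -0.    0.99  1.27] w -0.001 F [-2.3 -0.   6. ]
[-0.05, -0.15, -1.6, 0.0, 0.0, -0.0]
[-0.05, -0.03, -0.15, 0.0, 0.0, -0.0]
```

```bash
python3 -m pendant '[[[0,0,0.2,0,0,0],[0,0,0.3,0,0,0],[0,0,0.4,0,0,0],[0,0,0.5,0,0,0],[0,0,0.6,0,0,0],[0,0,0.6,0,0,0],[0,0,0.6,0,0,0],[0,0,0.6,0,0,0],[0,0,0.6,0,0,0],[0,0,0.6,0,0,0]]]'
python3 arc.py 0
```

```text
time: 38.05
ee_pos: [0.4833, -0.0827, 0.0665]
tcp_rot: [3.136, -0.171, -0.0]
contact_force: [-8.7, 4.4, 26.5]
width: 0.002
grasp_force: 13.0
t 38.1 pos [ 0.4833 -0.0827  0.0665] yaw -6.25 q [-0.41  0.22  1.94 -0.    0.98  1.27] w -0.0 F [-9.9  2.5 25.3]
[-0.08, -0.05, -0.55, 0.0, 0.0, 0.0]
```

```bash
python3 -m pendant '[[[0,0,-1,0,0,0],[0,0,-3,0,0,0],[0,0,-7,0,0,0],[0,0,-12,0,0,0],[0,5,-17,0,0,0],[0,10,-17,0,0,0],[0,16,-17,0,0,0],[0,22,-17,0,0,0],[0,28,-17,0,0,0],[0,28,-17,0,0,0]]]'
python3 - <<'E'
from h import *
plan()
c=cam("top"); g=c["pixels"].astype(float).mean(2)
from scipy.ndimage import map_coordinates as mc
def prof(n,pts):
    q=np.array([proj(c,p) for p in pts]); print(n,mc(g,[q[:,1],q[:,0]],order=1).round().astype(int))
for x in (-.04,0,.04): prof(("bar across y -.15..-.09",x),[rigp(x,y,.072) for y in np.arange(-.15,-.089,.004)])
for s in (1,-1): prof("end",[rigp(s*x,-.122,.072) for x in np.arange(.05,.085,.003)])
prof("arm x at y=0",[rigp(x,0,.072) for x in np.arange(-.08,.081,.005)])
prof("spool rear",[rigp(x,.042,.061) for x in np.arange(-.09,.091,.005)])
prof("sensor front",[rigp(x,-.042,.061) for x in np.arange(-.09,.091,.005)])
for x in (-.04,.04): prof(("across",x),[rigp(x,y,.061) for y in np.arange(-.07,.071,.004)])
E
```

```text
time: 39.35
ee_pos: [0.4509, -0.3646, 0.2333]
tcp_rot: [3.136, -0.18, -0.002]
contact_force: [0.1, 1.1, -0.3]
width: -0.0
grasp_force: 0.0
t 39.35 pos [ 0.4509 -0.3646  0.2333] yaw -6.57 q [-0.88  0.19  1.59 -0.    1.36  0.8 ] w -0.0 F [ 0.1  1.1 -0.3]
('bar across y -.15..-.09', -0.04) [ 87  83  89 103 112 158 228 231 226 166 186 187 186 186 187 190]
('bar across y -.15..-.09', 0) [101 100  97  92 120 217 229 230 226 131  75 102 152 118 113 123]
('bar across y -.15..-.09', 0.04) [ 59  77  86  91  97 139 227 227 224 150  75  74  67  68  63  63]
end [229 229 229 229 229 227 212 121  95  89  87  89]
end [230 230 230 230 229 226 177 111 103 100 102 102]
arm x at y=0 [114 114 116 149 232 230 220 175 177 173 120 115 115 151 179 180 176 179
 180 180 181 181 182 181 181 179 194 233 228 208 186 174  71]
spool rear [113  88 162 215 167 210 227 149 206 159 220 221 223 220 227 234 234 234
 234 234 234 234 230 218 223 225 223 224 216 221 136 209 123 208 114  45
  58]
sensor front [113  93 126 223 238 212 217 150 193  75  75  97  95  92  88  69  77 219
 240 232 214 204 208 105  54  84  99 100 135 221 140 206  80  92  85  56
 102]
('across', -0.04) [201 179 139 120  92  63  70  75  71  64  85 112 113 117 114 116 125 175
 179 178 181 176 144 115 109 101 155 214 220 203 152 105 109 112 114 118]
('across', 0.04) [145  72  79  72  72  86  99  99  92  77  57  55  55  58  79 121 176 182
 183 180 157  84  78  83  80 146 210 227 223 202 162  81  54  64 141 182]
```

```bash
python3 -c "
from workcell import arm
print(arm.job_done())"
```

```text
the job is handed in; nothing more can be done
None
```

I handed the job in after about 39 s of the 72 s: the sensor and spool piece have changed runs, the cover is shut and stayed down after release, and the screwdriver is back on the worktop clear of the rig. The hand-in gave no verdict, and I checked the final state only from the top camera's pixel values.

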